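Unstack the jar-sealing dies into their holders

ROBOT

A 7-joint arm with a two-finger parallel gripper is mounted at the origin on a cart in front of the work surface, level with it; the furniture and walls round the work are solid. World frame = base frame: x ahead of the robot, y to its left, z up, the work surface at z = 0. Lengths are in m, angles in rad, forces in N, time in s.
With the tool pointing down it reaches from about 0.4 to 0.85 m from the base axis. Payload 10.4 kg.
Tool frame: the origin (TCP) lies at the centre of the arm's flange, where the gripper is bolted on; the fingertips stand 182 mm ahead of it and the grasp point (between the pads) lies r.grasp_offset ahead of it (r.grasp_offset is the distance from the TCP to the grasp point, in m); z points along the fingers, y is the line along which they close (so a half turn about z gives the same grasp; the last joint's range is limited). The gripper opens to 87 mm and grips with 3 to 60 N. Pads are 19 mm wide; open, the fingers measure 117 mm over their backs; the gripper's body (75 mm by 190 mm) begins 51 mm behind the grasp point.
Start: joints at [-1.265, 0.332, -0.065, 1.46, 0.022, 1.35, -0.088], TCP at [0.202, 0.592, 0.405] pointing down, gripper open.
Joint ranges: [-2.6, 2.6], [-0.5, 2.12], [-1.47, 1.34], [0.16, 2.42], [-1.27, 4.41], [0.06, 2.06], [-2.6, 2.6]. Speed limits (rad/s): [2.22, 2.22, 2.79, 2.79, 3.14, 3.14, 3.14].

INTERFACE

Orientations are given as a unit quaternion [x, y, z, w].
In Python, from bench import status, vision, job, spotter, r gives the robot as it stands. The module is installed in compiled form; this text tells all that it offers.
- The arm moves only by the tool play_rows, never from a script. Its argument "series" is a list of rows, each a list of 6 numbers: the shift along the tool's x, y, z each as a share of 150 mm, from -1 to 1, then the turn, a rotation vector about the tool's x, y, z each as a share of 30 degrees, from -1 to 1. In form: [[x, y, z, ax, ay, az], ...]. A call has 1 to 5 rows; each row is the pose to reach, as a shift and turn from the pose commanded when the call began, along the tool's axes at that moment; what a row does not reach only later rows make up. A row lasts 1/10 s, in which the tool goes at most 50 mm and 8.59 degrees, less where a joint would pass 70% of its speed; a pose out of reach is approached as far as the arm can. A call with a number of a shift or a turn outside -1 to 1 is refused whole. A call with a gripper value outside its range is refused whole. "fingers" is the opening, from -1 (shut) to 1 (fully open), set as the call begins (left out, the last holds). The fingers move at their own pace and stop on an object; "squeeze" is the grip in N (left out, the last holds). Time passes only in rows, so rows that repeat a pose let the fingers close. It gives the time, the measured TCP pose, the force, the opening and the grip force at its end, in the units of the state.
- status.read_state(): the state, without advancing time (a new reading comes with each control period).
- vision.camera(name): name is "scene" or "top" or "wrist"; returns the picture (384x512x3 uint8, blue, green, red); there is no depth.
- vision.calibration(name): a dict with "fx", "fy", "cx", "cy" (pixels), "rvec" (rotation vector, rad) and "tvec" (3), from world to camera coordinates, as OpenCV has them; the wrist camera has in their place "T_tool_cam" (4x4, takes a point from camera to tool coordinates, whose origin is the TCP and whose axes are the flange's). Camera axes: x right, y down, z forward; pixel columns grow to the right and rows downward; lengths in m; the calibration is good to about 2 mm. The wrist camera is an equidistant fisheye: a pixel r from the principal point sees the ray r / f radians off the axis. A picture is of the moment at which its call begins: read the wrist's pose just before it. calibration takes no time and is no camera call.
- job.close_job(): hands the job in; it is judged then, once.
Trained networks look in the newest picture that a camera, given by its name, has taken for a name from the list of things; names that differ only in an ending like _2 or _b are one class to them, and where a whole thing is asked for, a point or a joint stands for the part that bears it (a point fixed in the world has none). Each returns a list of dicts, best first, with "conf" (0 to 1); they miss things now and then, are a little off and sometimes report something else, mostly with a low value. They report only what shows in the picture. A call takes as long as a camera call.
- spotter.boxes_of(camera, name): "point" ([x, y, z] in m, in world coordinates, good to about 4 mm: the middle of the surface that is visible of it).
- spotter.regions_of(camera, name): "pixels" (384x512 bool, what is visible of it).
The state is a dict: "time": time; "joint_positions": joint angles; "joint_vel": joint speeds; "joint_torque": joint torques, N m; "ee_pos": TCP position; "eef_rot": TCP orientation; "ft_force": force on the tool from outside, world axes, zero at the start; "torque": the same for the moment, N m; "width": finger opening in m; "grip_force": force on a finger pad.
Only numpy, scipy, OpenCV 4.12 (cv2) and the standard library are available. Lean on these libraries where they do the work, as an engineer would, in place of code of your own. Each camera call takes 0.05 s, during which the arm holds its last target. There are 200 camera calls.

TASK

The foil-sealing dies were left piled up on the packing table. Take the pile apart one die at a time from the top down, and put each die straight into the holder of its own shape, turned to suit, so that it lies upright and flat on the holder's floor inside the lip. Do not tip over any die, and leave the stamp pad and the carton that stands at the back of the table where they are.

Things in the scene. Friction and masses are not known exactly. Their poses are not given: they have to be found in the camera images.
- die_oblong: Oblong sealing die with half-round ends, top of the stack: 44 mm long (its x) and 22 mm wide (its y), 34 mm high, aluminium with a thin dark rubber band round the foot and a dark disc flush in the flat top. Stands upright; origin: centre of its underside, z up. About 0.10 kg.
- die_round: Round sealing die, second from the top: 46 mm diameter, 34 mm high, aluminium with a thin dark rubber band round the foot and a dark disc flush in the flat top. Stands upright; origin: centre of its underside, z up. About 0.14 kg.
- die_hex: Hexagonal sealing die, third from the top: 54 mm across flats, 62 mm across corners (corners on its x axis, flats facing its y axis), 34 mm high, aluminium with a thin dark rubber band round the foot and a dark disc flush in the flat top. Stands upright; origin: centre of its underside, z up. About 0.21 kg.
- die_square: Square sealing die, bottom of the stack, on the dark mat: 66 x 66 mm (sides along its x and y), 34 mm high, aluminium with a thin dark rubber band round the foot and a dark disc flush in the flat top. Stands upright; origin: centre of its underside, z up. About 0.33 kg. All four dies are stacked loosely, each turned its own way; the stack is 136 mm high.
- holder_oblong: plain holder fixed on the 8 mm thick dark work mat: a light grey plate 100 x 100 x 3 mm with a black lip on it, 4 mm high (top 7 mm above the mat) and 5 mm wide, which encloses a recess with half-round ends, 61 mm long (x) by 39 mm wide (y). Origin: centre of the underside; x, y along the plate's edges, z up.
- holder_round: plain holder fixed on the 8 mm thick dark work mat: a light grey plate 100 x 100 x 3 mm with a black lip on it, 4 mm high (top 7 mm above the mat) and 5 mm wide, which encloses a round recess of 62 mm diameter. Origin: centre of the underside; x, y along the plate's edges, z up.
- holder_hex: plain holder fixed on the 8 mm thick dark work mat: a light grey plate 100 x 100 x 3 mm with a black lip on it, 4 mm high (top 7 mm above the mat) and 5 mm wide, which encloses a hexagonal recess, 70 mm across flats (corners on x, flats facing y). Origin: centre of the underside; x, y along the plate's edges, z up.
- holder_square: plain holder fixed on the 8 mm thick dark work mat: a light grey plate 100 x 100 x 3 mm with a black lip on it, 4 mm high (top 7 mm above the mat) and 5 mm wide, which encloses a square recess, 82 x 82 mm (sides along x and y). Origin: centre of the underside; x, y along the plate's edges, z up.
- stamp_pad: Bystander: closed flat stamp-pad tin, red rim with a pale window, lying near the back of the mat: 69 x 98 mm, 14 mm high. Origin: centre of its underside. Leave alone.
- carton_a: Bystander: the loose dark red carton standing at the back of the table, left of the other cartons: 73 x 59 mm, 134 mm high. Origin: centre of its underside. Leave alone. (Fixed on the table, between the start pose and the work: a long bag sealer at y = 0.09 to 0.22 m whose raised arm reaches 0.26 m above the table; swing in above it, fingertips included.)

How it is judged:
By the outcome, as a careful person would: the job done as asked, in the order asked, and still so for the second after the job is handed in, with the robot touching nothing.
It also fails if it takes over 102 s, if anything falls off the work surface, if the arm or the gripper's body presses on something with over 40 N, if the wrist force passes 120 N, or if a joint passes its speed limit or range.

## Working session

There is one attempt and no reset: what is moved stays moved. The work goes in short steps, Python scripts to look and compute and a tool call to move; the robot and the scene stay as the last step left them, time stands still between calls to the robot, and variables do not carry over. Pictures are saved under pics/ and viewed, at most 14 in all, crops included, and the job is handed in when it is done.

Besides the shell and the picture viewer there is one more tool, called as a command line: name --pt "numbers of a row" for each row, then --argument value for the rest. play_rows: Moves the arm, as the interface text tells. Shift numbers are shares of 150 mm and turn numbers shares of 30 degrees, none past 1 either way. Its arguments: {"type":"object","properties":{"series":{"type":"array","items":{"type":"array","items":{"type":"number"}}},"fingers":{"type":"number"},"squeeze":{"type":"number"}},"required":["series"]}

```bash
mkdir -p pics; ls
python3 - <<'E'
from bench import status, vision, job, spotter, r
import cv2, numpy as np
print(r.grasp_offset); s=status.read_state(); print(s)
ims=[vision.camera(n) for n in("scene","top")]
cv2.imwrite('pics/s0.png',ims[0]);cv2.imwrite('pics/t0.png',ims[1])
for n in("scene","top","wrist"): print(n,vision.calibration(n))
for c in("scene","top"):
  for n in "die_oblong die_round die_hex die_square holder_oblong holder_round holder_hex holder_square stamp_pad carton_a".split():
    print(c,n,[(np.round(b['point'],3).tolist(),round(b['conf'],2)) for b in spotter.boxes_of(c,n)[:3]])
print(status.read_state()['time'])
E
```

```text
pics
0.1635
{'time': 0.0, 'joint_positions': array([-1.26457916,  0.33288982, -0.06471258,  1.46096333,  0.02159131,
        1.34990032, -0.08848636]), 'joint_vel': array([-7.31485307e-04, -6.30953419e-04,  1.72792226e-03,  4.75520657e-05,
        1.42683270e-03, -9.93642233e-04,  1.15648119e-04]), 'joint_torque': array([ 3.82143189e-04, -6.23262620e+01,  2.49605061e-02, -3.89905179e+01,
       -6.11745659e-02,  3.97166319e-02,  1.59131578e-04]), 'ee_pos': array([0.20177113, 0.59139424, 0.40393206]), 'eef_rot': array([ 1.63646640e-01,  9.86518748e-01, -7.26974541e-04, -9.22201767e-05]), 'ft_force': array([ 0.15541424,  0.4567627 , -0.16678055]), 'torque': array([ 0.02617865,  0.01402383, -0.07290016]), 'grip_force': 0.0, 'width': 0.08685425072611017}
scene {'fx': 376.6439006310523, 'fy': 376.6439006310523, 'cx': 252.63826654951106, 'cy': 187.3947042814779, 'rvec': array([ 1.08988133, -2.24183162,  1.16038764]), 'tvec': array([0.24564027, 0.43148282, 0.42643262])}
top {'fx': 406.6717165311748, 'fy': 406.6717165311748, 'cx': 253.5309619214252, 'cy': 198.7090810478879, 'rvec': array([ 2
[... 870 characters left out ...]
r_hex [([0.446, -0.351, 0.011], 0.94)]
scene holder_square [([0.605, -0.324, 0.009], 0.84), ([0.44, -0.004, 0.07], 0.23)]
scene stamp_pad [([0.672, -0.166, 0.021], 0.82)]
scene carton_a [([0.753, -0.065, 0.091], 0.89), ([0.673, -0.17, 0.02], 0.21)]
top die_oblong [([0.458, -0.024, 0.144], 0.49)]
top die_round [([0.764, -0.072, 0.139], 0.5)]
top die_hex [([0.449, -0.033, 0.075], 0.53)]
top die_square [([0.457, -0.033, 0.046], 0.64)]
top holder_oblong []
top holder_round [([0.635, -0.001, 0.011], 0.72)]
top holder_hex [([0.447, -0.355, 0.012], 0.86)]
top holder_square [([0.606, -0.326, 0.013], 0.83)]
top stamp_pad [([0.679, -0.175, 0.02], 0.7)]
top carton_a [([0.767, -0.074, 0.139], 0.83)]
1.1
```

View pics/s0.png

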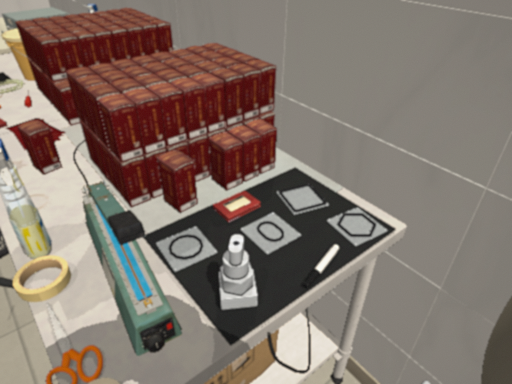

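View pics/t0.png

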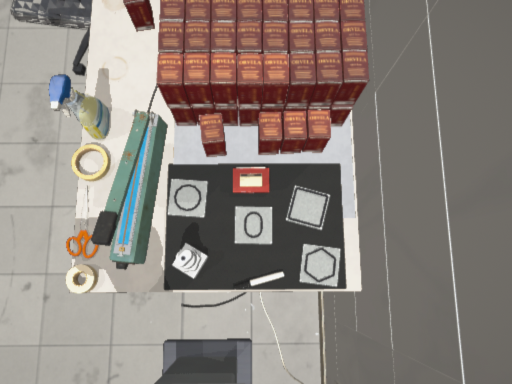

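The scene picture shows the stack at about (237,270), with oblong, round, hex and square from top to bottom. In the top picture the stack is at (190,260), and the holders are round (188,197), oblong (253,225), square (308,207) and hex (320,264). The pad is at (251,180) and the carton at (212,133).

```bash
cat > h.py <<'E'
import numpy as np, cv2
from scipy.spatial.transform import Rotation as R
from bench import status, vision, job, spotter, r
def to_plane(cam,px,z):
    c=vision.calibration(cam); px=np.atleast_2d(px).astype(float)
    d=np.c_[(px[:,0]-c['cx'])/c['fx'],(px[:,1]-c['cy'])/c['fy'],np.ones(len(px))]
    Rm=cv2.Rodrigues(c['rvec'])[0]; o=-Rm.T@c['tvec']; w=d@Rm
    return (o+w*((z-o[2])/w[:,2])[:,None])[:,:2]
def wrist_proj(P,s):
    "world points -> wrist pixels"
    c=vision.calibration('wrist'); T=c['T_tool_cam']
    q=(np.atleast_2d(P)-s['ee_pos'])@R.from_quat(s['eef_rot']).as_matrix()
    q=(q-T[:3,3])@T[:3,:3]
    n=np.hypot(q[:,0],q[:,1]); th=np.arctan2(n,q[:,2])
    return np.c_[c['cx']+c['fx']*th*q[:,0]/n,c['cy']+c['fy']*th*q[:,1]/n]
def wrist_rect(im,s,z,x0,x1,y0,y1,sc):
    "bird view of plane z; columns go -y (left = +y), rows go -x (up = +x); sc px/m"
    X,Y=np.meshgrid(np.arange(x1,x0,-1/sc),np.arange(y1,y0,-1/sc),indexing='ij')
    m=wrist_proj(np.c_[X.ravel(),Y.ravel(),np.full(X.size,z)],s).astype(np.float32)
    return cv2.remap(im,m[:,0].reshape(X.shape),m[:,1].reshape(X.shape),cv2.INTER_LINEAR)
def plan(wps,start=None):
    """wps: (x,y,z,yaw deg of tool y axis in world, mod 180 not applied). Prints calls."""
    s=status.read_state(); p,q=(s['ee_pos'],R.from_quat(s['eef_rot'])) if start is None else start
    for x,y,z,a in wps:
        a=np.radians(a); ty=np.array([np.cos(a),np.sin(a),0]); tz=np.array([0,0,-1.])
        Q=R.from_matrix(np.c_[np.cross(ty,tz),ty,tz]); P=np.array([x,y,z])
        first=True
        while True:
            M=q.as_matrix(); sh=(P-p)@M/.15; rv=(q.inv()*Q).as_rotvec()/np.radians(30)
            k=min(1,.98/max(1e-9,abs(sh).max(),abs(rv).max()))
            row=np.round(np.r_[sh,rv]*k,3)+0.
            n=int(np.ceil(max(np.linalg.norm(row[:3])*.15/.05,np.linalg.norm(row[3:])*30/8.59)+.01))
            print(row.tolist(),'rows',n,'->',np.round(P,3).tolist() if k==1 else 'part')
            p=p+M@(row[:3]*.15); q=q*R.from_rotvec(row[3:]*np.radians(30))
            if k==1: break
def yaw():
    s=status.read_state(); t=R.from_quat(s['eef_rot']).as_matrix()[:,1]; return np.degrees(np.arctan2(t[1],t[0]))
E
python3 - <<'E'
from h import *
vision.camera('top'); vision.camera('scene')
for cam in('top','scene'):
  for n in "holder_oblong holder_round holder_hex holder_square".split():
    for b in spotter.regions_of(cam,n)[:2]:
      m=b['pixels'].astype(np.uint8); c=max(cv2.findContours(m,0,2)[0],key=cv2.contourArea)[:,0]
      w=to_plane(cam,c,.011); rc=cv2.minAreaRect((w*1000).astype(np.float32))
      print(cam,n,round(b['conf'],2),np.round(c.mean(0)),np.round(rc[0],1),np.round(rc[1],1),round(rc[2],1))
print(yaw())
plan([(.3,.56,.53,70),(.42,.36,.53,45),(.5,.15,.53,20),(.40,-.02,.50,0)])
E
```

```text
top holder_oblong 0.63 [247. 224.] [ 559.  -178.9] [99.7 99.8] 89.1
top holder_round 0.72 [188. 196.] [634.5  -2.4] [101.3  98.1] 83.9
top holder_hex 0.74 [317. 266.] [ 451.2 -355.6] [ 99.9 101.6] 82.2
top holder_square 0.6 [308. 207.] [ 606.4 -328.1] [101.8 104.5] 74.5
top holder_square 0.43 [212. 135.] [815.3 -67. ] [134.5  69. ] 9.4
scene holder_oblong 0.87 [269. 231.] [ 557.4 -178.7] [102.5 101.4] 89.3
scene holder_oblong 0.62 [357. 226.] [ 450.7 -354.9] [100.8 100.7] 82.5
scene holder_round 0.73 [184. 250.] [632.4  -1.4] [101.  103.7] 85.5
scene holder_hex 0.69 [357. 224.] [ 449.7 -354.7] [105.4 100.5] 82.7
scene holder_square 0.9 [301. 199.] [ 605.7 -328.4] [ 99.5 106.8] 73.5
71.15929542008743
[-0.687, 0.013, -0.835, 0.0, 0.0, 0.039] rows 4 -> [0.3, 0.56, 0.53]
[-0.98, -0.794, 0.0, 0.0, 0.0, 0.676] rows 4 -> part
[-0.278, -0.095, 0.0, 0.0, 0.0, 0.157] rows 1 -> [0.42, 0.36, 0.53]
[-0.98, -0.439, 0.0, 0.0, 0.0, 0.597] rows 4 -> part
[-0.422, -0.046, 0.0, 0.0, 0.0, 0.236] rows 2 -> [0.5, 0.15, 0.53]
[-0.809, -0.98, 0.193, 0.0, 0.0, 0.644] rows 4 -> part
[-0.038, -0.023, 0.007, 0.0, 0.0, 0.023] rows 1 -> [0.4, -0.02, 0.5]
```

play_rows --pt "-0.687 0.013 -0.835 0 0 0.039" --pt "-0.687 0.013 -0.835 0 0 0.039" --pt "-0.687 0.013 -0.835 0 0 0.039" --pt "-0.687 0.013 -0.835 0 0 0.039" --fingers 1

```text
time: 2.0
ee_pos: [0.3039, 0.5581, 0.5351]
eef_rot: [0.176, 0.984, 0.003, 0.002]
ft_force: [1.0, 0.3, 0.3]
width: 0.0873
grip_force: 0.0
```

play_rows --pt "-0.98 -0.794 0 0 0 0.676" --pt "-0.98 -0.794 0 0 0 0.676" --pt "-0.98 -0.794 0 0 0 0.676" --pt "-0.98 -0.794 0 0 0 0.676"

```text
time: 2.4
ee_pos: [0.3985, 0.3953, 0.5298]
eef_rot: [0.346, 0.938, -0.0, 0.0]
ft_force: [1.5, -0.1, 1.4]
width: 0.0869
grip_force: 0.0
```

play_rows --pt "-0.278 -0.095 0 0 0 0.157" --pt "-0.278 -0.095 0 0 0 0.157"

```text
time: 2.6
ee_pos: [0.4234, 0.3545, 0.5303]
eef_rot: [0.388, 0.922, -0.0, 0.001]
ft_force: [-0.3, 0.8, -0.3]
width: 0.0871
grip_force: 0.0
```

Tracks well. Continue over the stack.

play_rows --pt "-0.98 -0.439 0 0 0 0.597" --pt "-0.98 -0.439 0 0 0 0.597" --pt "-0.98 -0.439 0 0 0 0.597" --pt "-0.98 -0.439 0 0 0 0.597"

```text
time: 3.0
ee_pos: [0.479, 0.2042, 0.5302]
eef_rot: [0.525, 0.851, -0.0, 0.001]
ft_force: [0.3, 0.3, 0.8]
width: 0.0866
grip_force: 0.0
```

play_rows --pt "-0.422 -0.046 0 0 0 0.236" --pt "-0.422 -0.046 0 0 0 0.236"

```text
time: 3.2
ee_pos: [0.501, 0.1461, 0.53]
eef_rot: [0.577, 0.817, -0.0, 0.001]
ft_force: [-0.5, -0.6, 0.5]
width: 0.0869
grip_force: 0.0
```

play_rows --pt "-0.95 -0.65 0.1 0 0 0.644" --pt "-0.95 -0.65 0.1 0 0 0.644" --pt "-0.95 -0.65 0.1 0 0 0.644" --pt "-0.95 -0.65 0.1 0 0 0.644" --pt "-0.95 -0.65 0.1 0 0 0.644"

```text
time: 3.7
ee_pos: [0.4564, -0.0202, 0.515]
eef_rot: [0.704, 0.71, 0.0, -0.0]
ft_force: [0.1, 0.2, 0.4]
width: 0.0871
grip_force: 0.0
```

Run:
```python
from h import *
s=status.read_state(); im=vision.camera('wrist'); cv2.imwrite('pics/w1.png',im); print(s['time'],s['ee_pos'],yaw(),s['joint_positions'])
a=wrist_rect(im,s,.144,.37,.53,-.10,.06,2500)
np.save('w1.npy',im); import pickle; pickle.dump(s,open('w1.pkl','wb'))
cv2.imwrite('pics/w1r.png',np.hstack([a,im[:,:]]) if a.shape[0]==384 else np.hstack([a,cv2.copyMakeBorder(im,0,a.shape[0]-384,0,0,0)])[:, :800])
for n in ('die_oblong','die_round','die_hex','die_square'): print(n,[(np.round(b['point'],3).tolist(),round(b['conf'],2)) for b in spotter.boxes_of('wrist',n)[:2]])
```

```text
3.7 [ 0.45635155 -0.0201793   0.51504355] 0.6391867698606052 [-0.59176947 -0.1220464   0.49067767  1.71411654  0.05669542  1.53469269
 -0.09800568]
die_oblong [([0.462, -0.016, 0.146], 0.81)]
die_round [([0.465, 0.001, 0.11], 0.9)]
die_hex [([0.452, 0.001, 0.077], 0.57)]
die_square [([0.457, 0.005, 0.039], 0.67)]
```

View pics/w1r.png

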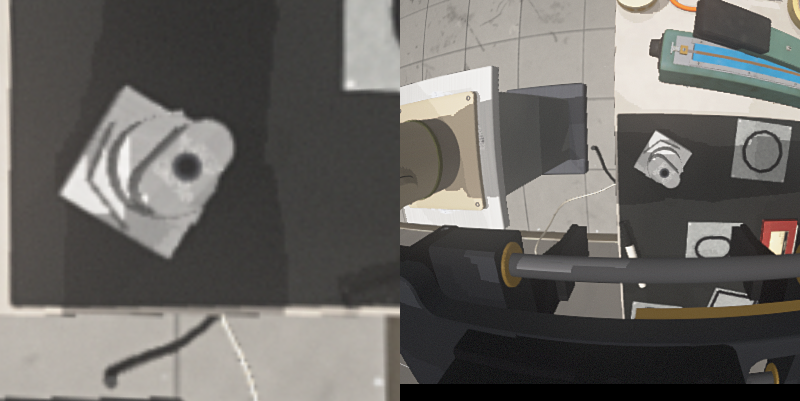

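Rectified left panel at z=0.144, 0.4 mm/px: the oblong's disc is at (186,167), which gives world (0.463,-0.014). Its long axis runs up-right, about -45°. I'll move closer for exact angles.

play_rows --pt "0.03 0.04 0.73 0 0 0" --pt "0.03 0.04 0.73 0 0 0" --pt "0.03 0.04 0.73 0 0 0" --pt "0.03 0.04 0.73 0 0 0" --pt "0.03 0.04 0.73 0 0 0"

```text
time: 4.45
ee_pos: [0.4638, -0.0123, 0.4076]
eef_rot: [0.703, 0.712, 0.001, 0.001]
ft_force: [-0.3, -0.4, 1.3]
width: 0.0868
grip_force: 0.0
```

Run:
```python
from h import *
s=status.read_state(); im=vision.camera('wrist'); print(s['time'],s['ee_pos'],yaw())
a=wrist_rect(im,s,.144,.40,.52,-.08,.04,3300)
b=wrist_rect(im,s,.042,.38,.54,-.09,.07,2475)
cv2.imwrite('pics/w2.png',np.hstack([a,b]))
print(a.shape,b.shape)
for n in ('die_oblong','die_round','die_hex','die_square'):
  for b in spotter.boxes_of('wrist',n)[:1]: print(n,np.round(b['point'],3),round(b['conf'],2))
b=spotter.regions_of('wrist','die_oblong')[0]
m=wrist_rect(b['pixels'].astype(np.uint8)*255,s,.144,.40,.52,-.08,.04,3300)
c=max(cv2.findContours((m>127).astype(np.uint8),0,2)[0],key=cv2.contourArea); print(cv2.minAreaRect(c))
```

```text
4.45 [ 0.4638115  -0.01234458  0.40761632] 0.7111857431112085Traceback (most recent call last):
  File "<stdin>", line 5, in <module>
    return _nx.concatenate(arrs, 1, dtype=dtype, casting=casting)
           ~~~~~~~~~~~~~~~^^^^^^^^^^^^^^^^^^^^^^^^^^^^^^^^^^^^^^^
ValueError: all the input array dimensions except for the concatenation axis must match exactly, but along dimension 0, the array at index 0 has size 396 and the array at index 1 has size 397
```

```bash
cat > look.py <<'E'
import sys
from h import *
def look(name,die,ztop,c,sc=4000,half=.049):
    s=status.read_state(); im=vision.camera('wrist'); print(s['time'],s['ee_pos'],yaw())
    w=(c[0]-half,c[0]+half,c[1]-half,c[1]+half)
    a=wrist_rect(im,s,ztop,*w,sc)
    for b in spotter.boxes_of('wrist',die)[:1]: print(die,np.round(b['point'],3),round(b['conf'],2))
    m=np.zeros(a.shape[:2],np.uint8)
    for b in spotter.regions_of('wrist',die)[:1]:
        m=wrist_rect(b['pixels'].astype(np.uint8)*255,s,ztop,*w,sc)
        k=max(cv2.findContours((m>127).astype(np.uint8),0,2)[0],key=cv2.contourArea); rc=cv2.minAreaRect(k)
        print('rect px',rc,'world',c[0]+half-rc[0][1]/sc,c[1]+half-rc[0][0]/sc)
    e=cv2.cvtColor(m,cv2.COLOR_GRAY2BGR)
    cv2.imwrite('pics/%s.png'%name,np.hstack([a,cv2.addWeighted(a,.7,e,.3,0)]))
E
python3 - <<'E'
from look import *
look('w3','die_oblong',.144,(.46,-.014))
E
```

```text
4.5 [ 0.463861   -0.01248311  0.4078679 ] 0.7002058303249841
die_oblong [ 0.464 -0.015  0.146] 0.71
rect px ((183.75, 180.75), (108.18736267089844, 192.33306884765625), 45.0) world 0.4638125 -0.010937499999999996
```

View pics/w3.png

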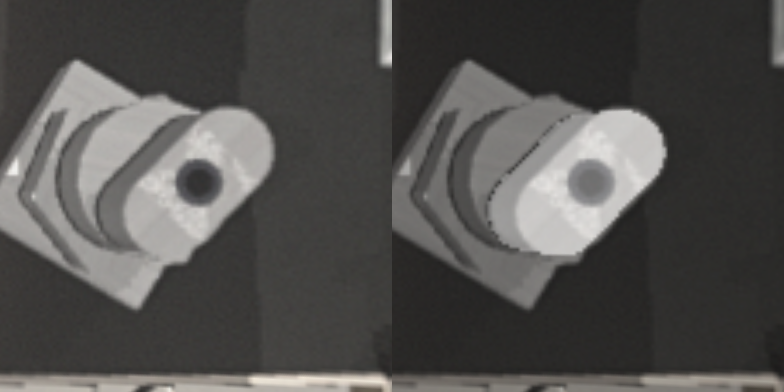

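In picture w3 the oblong's disc is at (199,182), which gives world (0.4635,-0.0148). The straight edges run 48° up-right, so the long axis is at about -43° and the grasp yaw is 47°.

Run:
```python
from h import *
plan([(.4635,-.0148,.37,47),(.4635,-.0148,.3005,47)])
print(to_plane('top',[[143,262],[155,180]],.1))
```

```text
[-0.009, -0.001, 0.157, 0.003, 0.0, -0.98] rows 4 -> part
[-0.005, -0.002, 0.091, 0.002, 0.001, -0.564] rows 2 -> [0.464, -0.015, 0.37]
[0.0, 0.0, 0.463, 0.0, 0.0, 0.0] rows 2 -> [0.464, -0.015, 0.3]
[[0.45719219 0.08701987]
 [0.66084346 0.0662411 ]]
```

play_rows --pt "-0.009 -0.001 0.157 0 0 -0.98" --pt "-0.009 -0.001 0.157 0 0 -0.98" --pt "-0.009 -0.001 0.157 0 0 -0.98" --pt "-0.009 -0.001 0.157 0 0 -0.98"

```text
time: 5.05
ee_pos: [0.4632, -0.014, 0.3827]
eef_rot: [0.497, 0.868, 0.0, 0.0]
ft_force: [0.4, 0.2, 1.3]
width: 0.087
grip_force: 0.0
```

play_rows --pt "-0.005 -0.002 0.091 0 0 -0.564" --pt "-0.005 -0.002 0.091 0 0 -0.564" --pt "-0.005 -0.002 0.091 0 0 -0.564" --pt "-0.005 -0.002 0.091 0 0 -0.564"

```text
time: 5.45
ee_pos: [0.4633, -0.0148, 0.369]
eef_rot: [0.368, 0.93, 0.0, 0.0]
ft_force: [-0.0, 0.7, 0.1]
width: 0.0871
grip_force: 0.0
```

Run:
```python
from h import *
for i in range(2):
  s=status.read_state(); print(s['time'],s['ee_pos'],yaw(),R.from_quat(s['eef_rot']).as_matrix()[:,2])
  if i==0: vision.camera('wrist')
plan([(.4635,-.0148,.3005,47)])
```

```text
5.45 [ 0.46331522 -0.0147921   0.36900788] 46.75735312973292 [ 1.17171072e-03  4.68471435e-04 -9.99999204e-01]
5.5 [ 0.4632931  -0.01479837  0.36894981] 46.772546049115135 [ 1.09847788e-03  3.86303726e-04 -9.99999322e-01]
[-0.001, 0.0, 0.456, 0.002, 0.001, -0.008] rows 2 -> [0.464, -0.015, 0.3]
```

play_rows --pt "0 0 0.2 0 0 0" --pt "0 0 0.4 0 0 0" --pt "0 0 0.456 0 0 0" --pt "0 0 0.456 0 0 0" --pt "0 0 0.456 0 0 0"

```text
time: 6.0
ee_pos: [0.4636, -0.0148, 0.3011]
eef_rot: [0.367, 0.93, 0.0, 0.001]
ft_force: [0.1, -0.6, 1.1]
width: 0.0873
grip_force: 0.0
```

play_rows --pt "0 0 0 0 0 0" --pt "0 0 0 0 0 0" --pt "0 0 0 0 0 0" --pt "0 0 0 0 0 0" --pt "0 0 0 0 0 0" --fingers -1 --squeeze 20

```text
time: 6.5
ee_pos: [0.4631, -0.0148, 0.3]
eef_rot: [0.366, 0.93, 0.0, 0.0]
ft_force: [-0.6, -0.0, 0.4]
width: 0.0548
grip_force: 0.0
```

play_rows --pt "0 0 0 0 0 0" --pt "0 0 0 0 0 0" --pt "0 0 0 0 0 0" --pt "0 0 0 0 0 0" --pt "0 0 0 0 0 0"

```text
time: 7.0
ee_pos: [0.4631, -0.0148, 0.2998]
eef_rot: [0.366, 0.93, -0.0, -0.0]
ft_force: [-0.2, -0.0, -0.7]
width: 0.0218
grip_force: 19.9
```

Run:
```python
from h import *
plan([(.463,-.0148,.38,47),(.558,-.179,.36,89.5),(.558,-.179,.23,89.5),(.558,-.179,.2020,89.5)])
```

```text
[0.0, 0.0, -0.534, 0.0, 0.0, 0.0] rows 2 -> [0.463, -0.015, 0.38]
[-0.837, -0.256, 0.092, 0.0, 0.0, -0.98] rows 4 -> part
[-0.269, -0.282, 0.041, 0.0, 0.0, -0.436] rows 2 -> [0.558, -0.179, 0.36]
[0.0, 0.0, 0.866, 0.0, 0.0, 0.0] rows 3 -> [0.558, -0.179, 0.23]
[0.0, 0.0, 0.187, 0.0, 0.0, 0.0] rows 1 -> [0.558, -0.179, 0.202]
```

play_rows --pt "0 0 -0.1 0 0 0" --pt "0 0 -0.3 0 0 0" --pt "0 0 -0.534 0 0 0" --pt "0 0 -0.534 0 0 0"

```text
time: 7.4
ee_pos: [0.4641, -0.015, 0.3839]
eef_rot: [0.367, 0.93, 0.002, 0.003]
ft_force: [-0.1, -0.3, -0.9]
width: 0.0219
grip_force: 19.9
```

play_rows --pt "-0.2 -0.064 0.02 0 0 -0.25" --pt "-0.4 -0.128 0.04 0 0 -0.5" --pt "-0.6 -0.19 0.07 0 0 -0.75" --pt "-0.837 -0.256 0.092 0 0 -0.98" --pt "-0.837 -0.256 0.092 0 0 -0.98"

```text
time: 7.9
ee_pos: [0.5293, -0.1323, 0.3648]
eef_rot: [0.117, 0.993, -0.002, -0.001]
ft_force: [-0.4, 0.5, -1.3]
width: 0.0217
grip_force: 19.9
```

play_rows --pt "-0.269 -0.282 0.041 0 0 -0.22" --pt "-0.269 -0.282 0.041 0 0 -0.436" --pt "-0.269 -0.282 0.041 0 0 -0.436" --pt "-0.269 -0.282 0.041 0 0 -0.436" --pt "-0.269 -0.282 0.041 0 0 -0.436"

```text
time: 8.4
ee_pos: [0.5578, -0.1778, 0.3599]
eef_rot: [0.005, 1.0, 0.001, -0.0]
ft_force: [-0.3, 0.5, -2.0]
width: 0.0217
grip_force: 19.9
```

Run:
```python
from h import *
s=status.read_state(); print(s['time'],s['ee_pos'],yaw(),s['width'],s['grip_force'])
im=vision.camera('wrist'); cv2.imwrite('pics/w4.png',im)
plan([(.558,-.179,.23,89.5),(.558,-.179,.2020,89.5)])
```

```text
8.4 [ 0.5578312  -0.17782423  0.35993404] 89.4108788857864 0.021684953553299236 19.946513416216476
[-0.001, -0.009, 0.867, 0.002, 0.001, -0.002] rows 3 -> [0.558, -0.179, 0.23]
[0.0, 0.0, 0.187, 0.0, 0.0, 0.0] rows 1 -> [0.558, -0.179, 0.202]
```

View pics/w4.png

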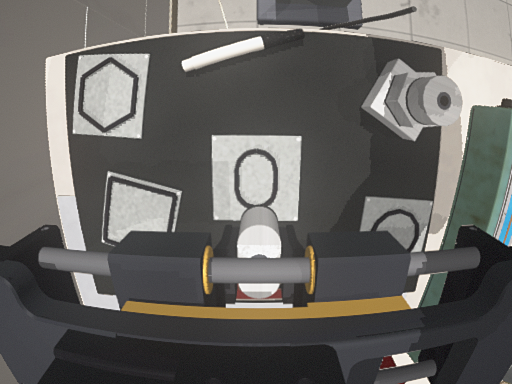

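The wrist view shows the oblong die at (259,250), upright in the fingers, with its long axis parallel to the recess at (256,178). The hex recess's corners point along world x. I'll lower it.

play_rows --pt "0 -0.009 0.3 0 0 0" --pt "0 -0.009 0.6 0 0 0" --pt "0 -0.009 0.867 0 0 0" --pt "0 -0.009 0.867 0 0 0" --pt "0 -0.009 0.867 0 0 0"

```text
time: 8.95
ee_pos: [0.5582, -0.18, 0.231]
eef_rot: [0.005, 1.0, 0.0, -0.0]
ft_force: [0.3, -0.6, -0.3]
width: 0.0223
grip_force: 19.9
```

play_rows --pt "0 0 0.06 0 0 0" --pt "0 0 0.12 0 0 0" --pt "0 0 0.18 0 0 0" --pt "0 0 0.18 0 0 0" --pt "0 0 0.18 0 0 0"

```text
time: 9.45
ee_pos: [0.558, -0.1805, 0.2029]
eef_rot: [0.005, 1.0, 0.0, -0.0]
ft_force: [-0.2, -0.4, -0.3]
width: 0.0218
grip_force: 19.9
```

Run:
```python
from h import *
s=status.read_state(); print(s['time'],s['ee_pos'],yaw(),s['width'],s['grip_force'],s['ft_force'])
a=vision.camera('scene'); cv2.imwrite('pics/s1.png',cv2.resize(a[180:300,200:340],None,fx=4,fy=4))
```

```text
9.45 [ 0.55800785 -0.18045922  0.20293193] 89.48392316163616 0.021839485415773505 19.946437193721067 [-0.16146476 -0.37618915 -0.26573761]
```

View pics/s1.png

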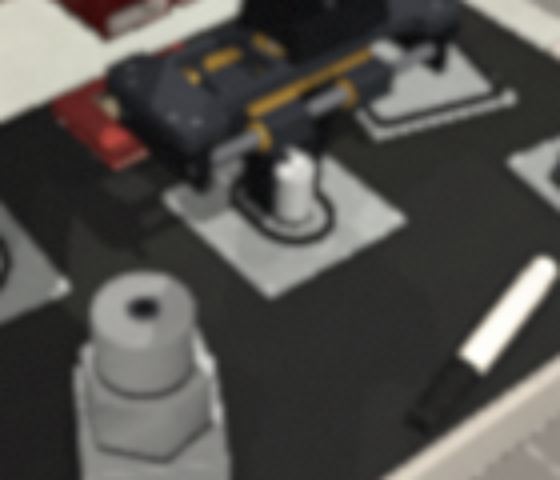

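The scene crop shows the oblong die at (292,190), inside the lip of the oblong recess. I'll lower the last millimetre and release.

play_rows --pt "0 0 0.006 0 0 0" --pt "0 0 0.01 0 0 0" --pt "0 0 0.01 0 0 0" --pt "0 0 0.01 0 0 0"

```text
time: 9.9
ee_pos: [0.558, -0.1804, 0.2015]
eef_rot: [0.004, 1.0, 0.0, 0.0]
ft_force: [1.4, -0.1, -0.7]
width: 0.0217
grip_force: 19.9
```

play_rows --pt "0 0 0 0 0 0" --pt "0 0 0 0 0 0" --pt "0 0 0 0 0 0" --pt "0 0 0 0 0 0" --pt "0 0 0 0 0 0" --fingers 0

```text
time: 10.4
ee_pos: [0.558, -0.1804, 0.2015]
eef_rot: [0.004, 1.0, 0.0, 0.0]
ft_force: [0.5, 0.3, 0.6]
width: 0.0425
grip_force: 0.0
```

play_rows --pt "0 0 -0.1 0 0 0" --pt "0 0 -0.3 0 0 0" --pt "0 0 -0.6 0 0 0" --pt "0 0 -0.95 0 0 0" --pt "0 0 -0.95 0 0 0"

```text
time: 10.9
ee_pos: [0.5591, -0.1818, 0.3516]
eef_rot: [0.005, 1.0, -0.001, 0.005]
ft_force: [0.4, -0.3, -1.2]
width: 0.0436
grip_force: 0.0
```

Run:
```python
from h import *
s=status.read_state(); print(s['time'],s['ee_pos'],yaw(),s['width'],s['grip_force'],s['ft_force'])
plan([(.558,-.179,.395,89.5),(.462,-.02,.395,60)])
```

```text
10.9 [ 0.5591059  -0.18183022  0.35156707] 89.43243737984766 0.043561089554995866 0.0 [ 0.42801697 -0.33471072 -1.18110292]
[0.005, 0.018, -0.29, -0.002, 0.02, -0.002] rows 1 -> [0.558, -0.179, 0.395]
[0.603, 0.98, 0.0, 0.0, 0.0, 0.913] rows 4 -> part
[0.075, 0.045, 0.0, 0.0, 0.0, 0.07] rows 1 -> [0.462, -0.02, 0.395]
```

Run:
```python
from h import *
plan([(.56,-.12,.395,60),(.462,-.02,.38,22)])
```

```text
[-0.005, 0.411, -0.29, 0.003, 0.02, 0.98] rows 4 -> part
[0.001, 0.001, 0.0, 0.0, 0.0, 0.001] rows 1 -> [0.56, -0.12, 0.395]
[0.695, 0.194, 0.077, 0.0, 0.0, 0.98] rows 4 -> part
[0.205, -0.051, 0.023, 0.0, 0.0, 0.287] rows 2 -> [0.462, -0.02, 0.38]
```

play_rows --pt "-0.005 0.411 -0.29 0 0 0.98" --pt "-0.005 0.411 -0.29 0 0 0.98" --pt "-0.005 0.411 -0.29 0 0 0.98" --pt "-0.005 0.411 -0.29 0 0 0.98" --fingers 1

```text
time: 11.3
ee_pos: [0.5594, -0.1179, 0.3888]
eef_rot: [0.26, 0.966, 0.001, 0.001]
ft_force: [0.1, -1.2, 1.0]
width: 0.0677
grip_force: 0.0
```

play_rows --pt "0.695 0.194 0.077 0 0 0.98" --pt "0.695 0.194 0.077 0 0 0.98" --pt "0.695 0.194 0.077 0 0 0.98" --pt "0.695 0.194 0.077 0 0 0.98"

```text
time: 11.7
ee_pos: [0.4816, -0.0394, 0.376]
eef_rot: [0.496, 0.868, 0.001, -0.001]
ft_force: [-0.0, -0.5, 0.4]
width: 0.0865
grip_force: 0.0
```

play_rows --pt "0.205 -0.051 0.023 0 0 0.287" --pt "0.205 -0.051 0.023 0 0 0.287" --pt "0.205 -0.051 0.023 0 0 0.287" --pt "0.205 -0.051 0.023 0 0 0.287"

```text
time: 12.1
ee_pos: [0.4615, -0.0197, 0.373]
eef_rot: [0.558, 0.83, 0.0, 0.0]
ft_force: [-0.3, -0.1, 0.6]
width: 0.0868
grip_force: 0.0
```

Run:
```python
from look import *
look('w5','die_round',.110,(.46,-.014))
```

```text
12.1 [ 0.4615208  -0.01968659  0.37295369] 22.135529530472347
die_round [ 0.46  -0.013  0.112] 0.77
rect px ((180.87887573242188, 182.4710693359375), (184.1062774658203, 204.17007446289062), 67.89054870605469) world 0.46338223266601564 -0.010219718933105464
```

View pics/w5.png

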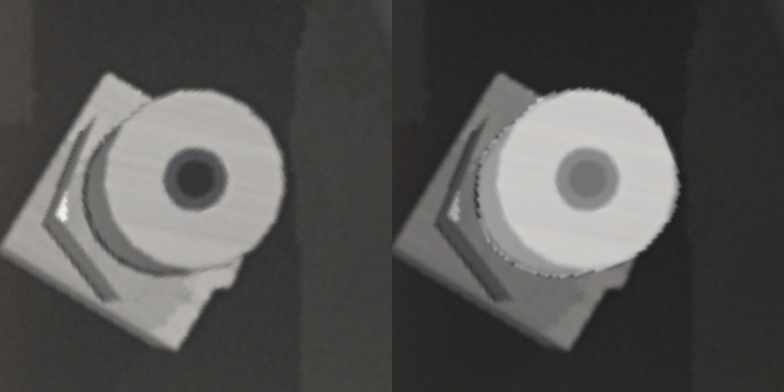

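In picture w5 the round top's disc is at (195,180), which gives world (0.464,-0.0138). The face measures 45.5 mm, which matches. I'll grasp at yaw 22°.

Run:
```python
from h import *
plan([(.464,-.0138,.2665,20)])
```

```text
[0.03, 0.03, 0.707, 0.0, 0.001, 0.07] rows 3 -> [0.464, -0.014, 0.266]
```

play_rows --pt "0.03 0.03 0.2 0 0 0.07" --pt "0.03 0.03 0.4 0 0 0.07" --pt "0.03 0.03 0.6 0 0 0.07" --pt "0.03 0.03 0.707 0 0 0.07" --pt "0.03 0.03 0.707 0 0 0.07"

```text
time: 12.75
ee_pos: [0.463, -0.0136, 0.2645]
eef_rot: [0.574, 0.819, -0.002, -0.001]
ft_force: [-0.1, -0.7, 0.0]
width: 0.0873
grip_force: 0.0
```

play_rows --pt "0 0 0 0 0 0" --pt "0 0 0 0 0 0" --pt "0 0 0 0 0 0" --pt "0 0 0 0 0 0" --pt "0 0 0 0 0 0" --fingers -1

```text
time: 13.25
ee_pos: [0.4638, -0.0132, 0.2668]
eef_rot: [0.574, 0.819, 0.0, 0.0]
ft_force: [-0.0, -0.0, 0.6]
width: 0.0548
grip_force: 0.0
```

play_rows --pt "0 0 0 0 0 0" --pt "0 0 0 0 0 0" --pt "0 0 0 0 0 0" --pt "0 0 0 0 0 0"

```text
time: 13.65
ee_pos: [0.4637, -0.0131, 0.2666]
eef_rot: [0.574, 0.819, 0.0, -0.0]
ft_force: [-1.5, -0.5, 4.2]
width: 0.0457
grip_force: 20.0
```

Run:
```python
from h import *
s=status.read_state(); print(s['ee_pos'],yaw())
plan([(.464,-.0138,.35,20),(.6335,-.0018,.335,20),(.6335,-.0018,.22,20),(.6335,-.0018,.2025,20)])
```

```text
[ 0.46370969 -0.01314702  0.26657845] 19.982811435062015
[-0.005, 0.0, -0.556, 0.0, 0.0, -0.001] rows 2 -> [0.464, -0.014, 0.35]
[-0.28, 0.98, 0.09, 0.0, 0.0, 0.0] rows 4 -> part
[-0.031, 0.11, 0.01, 0.0, 0.0, 0.0] rows 1 -> [0.634, -0.002, 0.335]
[0.0, -0.001, 0.767, 0.0, 0.0, 0.0] rows 3 -> [0.634, -0.002, 0.22]
[0.0, 0.0, 0.116, 0.0, 0.0, 0.0] rows 1 -> [0.634, -0.002, 0.202]
```

play_rows --pt "0 0 -0.1 0 0 0" --pt "0 0 -0.3 0 0 0" --pt "0 0 -0.556 0 0 0" --pt "0 0 -0.556 0 0 0"

```text
time: 14.05
ee_pos: [0.4649, -0.0135, 0.3537]
eef_rot: [0.574, 0.819, 0.003, 0.002]
ft_force: [-0.3, -0.4, -2.2]
width: 0.0454
grip_force: 20.0
```

play_rows --pt "-0.06 0.2 0.02 0 0 0" --pt "-0.13 0.45 0.04 0 0 0" --pt "-0.21 0.75 0.07 0 0 0" --pt "-0.28 0.98 0.09 0 0 0"

```text
time: 14.45
ee_pos: [0.6181, -0.0013, 0.3344]
eef_rot: [0.573, 0.82, -0.0, -0.0]
ft_force: [-0.8, 0.8, -0.1]
width: 0.0457
grip_force: 20.0
```

play_rows --pt "-0.031 0.11 0.01 0 0 0" --pt "-0.031 0.11 0.01 0 0 0" --pt "-0.031 0.11 0.01 0 0 0" --pt "-0.031 0.11 0.01 0 0 0"

```text
time: 14.85
ee_pos: [0.6326, -0.0015, 0.3345]
eef_rot: [0.574, 0.819, -0.0, -0.0]
ft_force: [-0.8, -0.5, -1.6]
width: 0.0457
grip_force: 20.0
```

Run:
```python
from h import *
s=status.read_state(); print(s['ee_pos'],yaw(),s['width'],s['ft_force'])
plan([(.6335,-.0018,.22,20),(.6335,-.0018,.2025,20)])
```

```text
[ 0.63259945 -0.00146082  0.33446455] 19.9521772070717 0.045678149856316436 [-0.76366411 -0.46618752 -1.61999169]
[-0.004, 0.005, 0.763, -0.001, -0.001, -0.002] rows 3 -> [0.634, -0.002, 0.22]
[0.0, 0.0, 0.117, 0.0, 0.0, 0.0] rows 1 -> [0.634, -0.002, 0.202]
```

play_rows --pt "-0.004 0.005 0.25 0 0 0" --pt "-0.004 0.005 0.5 0 0 0" --pt "-0.004 0.005 0.763 0 0 0" --pt "-0.004 0.005 0.763 0 0 0" --pt "-0.004 0.005 0.763 0 0 0"

```text
time: 15.35
ee_pos: [0.634, -0.0016, 0.2214]
eef_rot: [0.574, 0.819, 0.0, -0.0]
ft_force: [0.3, -0.4, -0.3]
width: 0.0454
grip_force: 20.0
```

play_rows --pt "0 0 0.05 0 0 0" --pt "0 0 0.11 0 0 0" --pt "0 0 0.11 0 0 0" --pt "0 0 0.11 0 0 0"

```text
time: 15.75
ee_pos: [0.6342, -0.0014, 0.2041]
eef_rot: [0.574, 0.819, 0.0, 0.0]
ft_force: [0.1, 0.6, -0.6]
width: 0.0453
grip_force: 20.0
```

Run:
```python
from h import *
s=status.read_state(); print(s['time'],s['ee_pos'],yaw(),s['width'],s['grip_force'],s['ft_force'])
a=vision.camera('scene'); cv2.imwrite('pics/s2.png',cv2.resize(a[170:310,130:330],None,fx=4,fy=4))
```

```text
15.75 [ 0.63421572 -0.0014491   0.20414438] 19.981050193782153 0.045331504497645586 19.999930202029645 [ 0.12891628  0.60053436 -0.60216898]
```

View pics/s2.png

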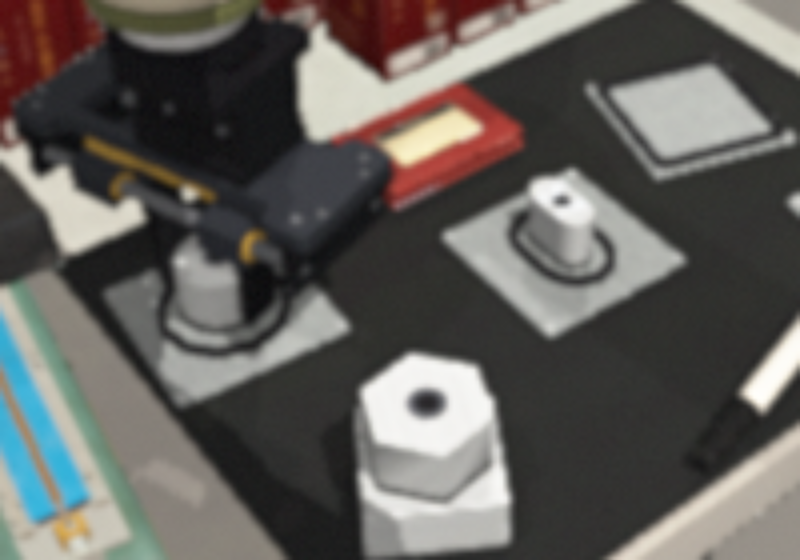

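The scene crop shows the oblong seated upright at (560,225). The round die is above and inside its ring at (215,300). I'll lower and release it.

play_rows --pt "0 0 0.008 0 0 0" --pt "0 0 0.016 0 0 0" --pt "0 0 0.016 0 0 0" --pt "0 0 0.016 0 0 0"

```text
time: 16.2
ee_pos: [0.6343, -0.0014, 0.2017]
eef_rot: [0.574, 0.819, 0.0, 0.0]
ft_force: [0.3, 0.8, 0.9]
width: 0.0454
grip_force: 20.0
```

play_rows --pt "0 0 0 0 0 0" --pt "0 0 0 0 0 0" --pt "0 0 0 0 0 0" --pt "0 0 0 0 0 0" --pt "0 0 0 0 0 0" --fingers 0.6

```text
time: 16.7
ee_pos: [0.6342, -0.0015, 0.2015]
eef_rot: [0.574, 0.819, 0.0, -0.0]
ft_force: [-0.5, -0.3, -0.1]
width: 0.0685
grip_force: 0.0
```

play_rows --pt "0 0 -0.1 0 0 0" --pt "0 0 -0.3 0 0 0" --pt "0 0 -0.6 0 0 0" --pt "0 0 -0.95 0 0 0" --pt "0 0 -0.95 0 0 0"

```text
time: 17.2
ee_pos: [0.6355, -0.0025, 0.3521]
eef_rot: [0.574, 0.819, 0.004, 0.004]
ft_force: [0.6, -1.0, -0.4]
width: 0.0695
grip_force: 0.0
```

Run:
```python
from h import *
s=status.read_state(); print(s['time'],s['ee_pos'],yaw(),s['width'],s['grip_force'],s['ft_force'])
plan([(.462,-.02,.345,20)])
```

```text
17.2 [ 0.63553481 -0.00254219  0.35205399] 19.93312280222725 0.06945452066445892 0.0 [ 0.60507627 -0.98798007 -0.37017553]
[0.248, -0.98, 0.03, 0.017, 0.004, -0.002] rows 4 -> part
[0.037, -0.148, 0.006, 0.003, 0.001, 0.0] rows 1 -> [0.462, -0.02, 0.345]
```

play_rows --pt "0.248 -0.98 0.03 0 0 0" --pt "0.248 -0.98 0.03 0 0 0" --pt "0.248 -0.98 0.03 0 0 0" --pt "0.248 -0.98 0.03 0 0 0" --fingers 1

```text
time: 17.6
ee_pos: [0.4777, -0.0187, 0.3387]
eef_rot: [0.574, 0.819, 0.001, -0.003]
ft_force: [0.8, 0.6, 0.3]
width: 0.0858
grip_force: 0.0
```

play_rows --pt "0.037 -0.148 0.01 0 0 0.3" --pt "0.037 -0.148 0.01 0 0 0.3" --pt "0.037 -0.148 0.01 0 0 0.3" --pt "0.037 -0.148 0.01 0 0 0.3"

```text
time: 18.0
ee_pos: [0.4613, -0.019, 0.3384]
eef_rot: [0.635, 0.772, 0.0, 0.0]
ft_force: [0.4, 0.4, -0.0]
width: 0.087
grip_force: 0.0
```

Run:
```python
from look import *
look('w6','die_hex',.076,(.46,-.014))
```

```text
18.0 [ 0.46127492 -0.01901419  0.33839859] 11.090283043473873
die_hex [ 0.466 -0.015  0.076] 0.75
rect px ((188.2679443359375, 186.5405731201172), (219.34927368164062, 264.5871887207031), 82.51911926269531) world 0.46236485671997074 -0.01206698608398437
```

View pics/w6.png

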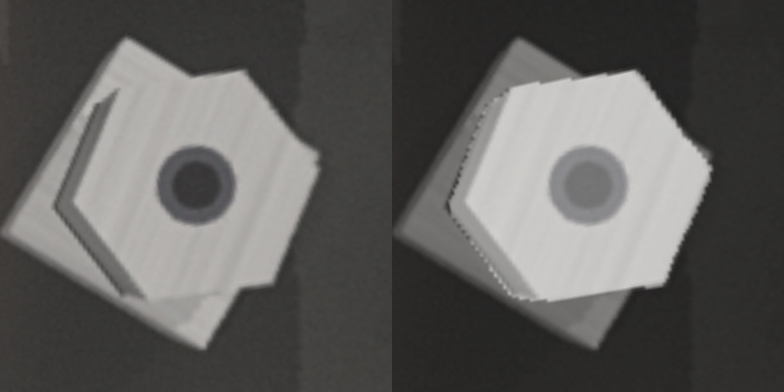

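In picture w6 the hex top face has corners (72,200), (118,90), (243,72), (320,165), (272,283) and (145,298). Its centre is (195,185), which gives world (0.4628,-0.0138), and one flat normal is at 8°.

Run:
```python
from h import *
plan([(.4628,-.0138,.2325,8.2)])
```

```text
[0.033, 0.018, 0.703, 0.0, 0.002, 0.095] rows 3 -> [0.463, -0.014, 0.232]
```

play_rows --pt "0.033 0.018 0.2 0 0 0.095" --pt "0.033 0.018 0.4 0 0 0.095" --pt "0.033 0.018 0.6 0 0 0.095" --pt "0.033 0.018 0.703 0 0 0.095" --pt "0.033 0.018 0.703 0 0 0.095"

```text
time: 18.65
ee_pos: [0.4617, -0.0138, 0.2306]
eef_rot: [0.655, 0.756, -0.002, -0.001]
ft_force: [0.7, 0.3, 0.2]
width: 0.0873
grip_force: 0.0
```

play_rows --pt "0 0 0 0 0 0" --pt "0 0 0 0 0 0" --pt "0 0 0 0 0 0" --pt "0 0 0 0 0 0" --pt "0 0 0 0 0 0" --fingers -1

```text
time: 19.15
ee_pos: [0.4624, -0.0136, 0.2329]
eef_rot: [0.655, 0.756, 0.0, 0.0]
ft_force: [-0.0, 0.0, 0.1]
width: 0.055
grip_force: 0.0
```

play_rows --pt "0 0 0 0 0 0" --pt "0 0 0 0 0 0" --pt "0 0 0 0 0 0"

```text
time: 19.45
ee_pos: [0.4624, -0.0137, 0.2329]
eef_rot: [0.655, 0.755, 0.0, -0.0]
ft_force: [-0.9, 0.1, 6.6]
width: 0.0538
grip_force: 20.0
```

Run:
```python
from h import *
s=status.read_state(); print(s['ee_pos'],yaw(),s['width'])
plan([(.463,-.0138,.32,8.2),(.4595,-.19,.33,15),(.4505,-.355,.33,22.5),(.4505,-.355,.22,22.5)])
```

```text
[ 0.46243345 -0.01365901  0.23289689] 8.1338339949857 0.05377847758714576
[-0.001, 0.004, -0.581, 0.001, -0.001, -0.002] rows 2 -> [0.463, -0.014, 0.32]
[-0.98, -0.161, -0.056, 0.0, 0.0, -0.192] rows 3 -> part
[-0.176, -0.048, -0.01, 0.0, 0.0, -0.035] rows 1 -> [0.46, -0.19, 0.33]
[-0.98, -0.32, 0.0, 0.0, 0.0, -0.234] rows 4 -> part
[-0.063, -0.03, 0.0, 0.0, 0.0, -0.016] rows 1 -> [0.45, -0.355, 0.33]
[0.0, 0.0, 0.733, 0.0, 0.0, 0.0] rows 3 -> [0.45, -0.355, 0.22]
```

play_rows --pt "0 0 -0.1 0 0 0" --pt "0 0 -0.3 0 0 0" --pt "0 0 -0.58 0 0 0" --pt "0 0 -0.58 0 0 0" --pt "0 0 -0.58 0 0 0"

```text
time: 19.95
ee_pos: [0.4622, -0.0136, 0.3197]
eef_rot: [0.655, 0.756, 0.001, 0.0]
ft_force: [-0.6, -0.4, -3.3]
width: 0.054
grip_force: 20.0
```

play_rows --pt "-0.25 -0.04 -0.056 0 0 -0.05" --pt "-0.5 -0.08 -0.056 0 0 -0.1" --pt "-0.75 -0.12 -0.056 0 0 -0.15" --pt "-0.98 -0.161 -0.056 0 0 -0.192"

```text
time: 20.35
ee_pos: [0.4583, -0.1641, 0.3265]
eef_rot: [0.616, 0.788, -0.001, -0.001]
ft_force: [0.4, 0.4, -2.7]
width: 0.0539
grip_force: 20.0
```

play_rows --pt "-0.25 -0.07 0 0 0 -0.06" --pt "-0.5 -0.14 0 0 0 -0.12" --pt "-0.75 -0.21 0 0 0 -0.18" --pt "-0.98 -0.3 0 0 0 -0.24" --pt "-0.98 -0.3 0 0 0 -0.24"

```text
time: 20.85
ee_pos: [0.4479, -0.3211, 0.3263]
eef_rot: [0.568, 0.823, -0.002, -0.001]
ft_force: [-1.2, -0.0, -2.7]
width: 0.0539
grip_force: 20.0
```

Run:
```python
from h import *
s=status.read_state(); im=vision.camera('wrist'); print(s['time'],s['ee_pos'],yaw(),s['width'],s['grip_force'])
a=wrist_rect(im,s,.015,.38,.52,-.42,-.29,2700)
b=np.vstack([a,np.zeros((max(0,384-a.shape[0]),a.shape[1],3),np.uint8)])[:384]
cv2.imwrite('pics/w7.png',np.hstack([b,im[:,:440]])); print(a.shape)
plan([(.4505,-.355,.33,22.5),(.4505,-.355,.22,22.5)])
```

```text
20.85 [ 0.4478618  -0.32111225  0.32628333] 20.786582637060267 0.05392338873023858 19.976579044014215
(379, 352, 3)
[-0.23, -0.076, -0.026, -0.007, -0.001, -0.057] rows 1 -> [0.45, -0.355, 0.33]
[0.0, 0.0, 0.733, 0.0, 0.0, 0.0] rows 3 -> [0.45, -0.355, 0.22]
```

View pics/w7.png

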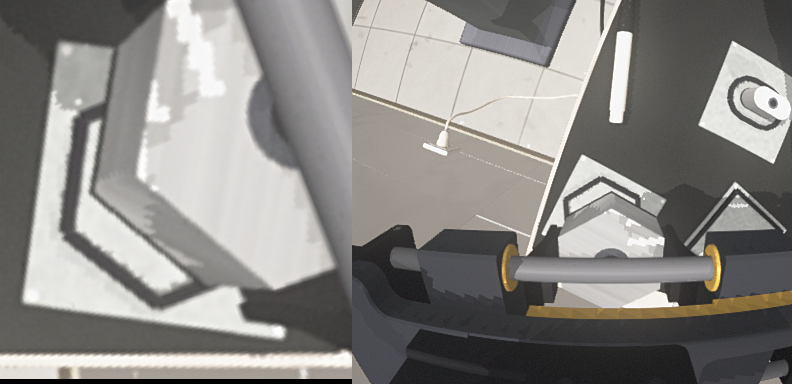

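In picture w7 the recess has a corner toward -x at (158,303), and its left flat runs parallel to the die's foot edge. The orientation is right, so I'll finish the shift and lower.

play_rows --pt "-0.23 -0.076 -0.026 0 0 -0.057" --pt "-0.23 -0.076 -0.026 0 0 -0.057" --pt "-0.23 -0.076 -0.026 0 0 -0.057" --pt "-0.23 -0.076 -0.026 0 0 -0.057"

```text
time: 21.3
ee_pos: [0.4529, -0.3511, 0.3308]
eef_rot: [0.553, 0.833, 0.0, -0.001]
ft_force: [0.2, 0.3, -2.8]
width: 0.0538
grip_force: 20.0
```

Run:
```python
from h import *
s=status.read_state(); print(s['time'],s['ee_pos'],yaw())
plan([(.4505,-.355,.22,22.5)])
```

```text
21.3 [ 0.45285215 -0.35114793  0.3307545 ] 22.86319592301701
[-0.019, -0.024, 0.738, -0.001, -0.003, 0.012] rows 3 -> [0.45, -0.355, 0.22]
```

play_rows --pt "-0.019 -0.024 0.25 0 0 0.01" --pt "-0.019 -0.024 0.5 0 0 0.01" --pt "-0.019 -0.024 0.738 0 0 0.01" --pt "-0.019 -0.024 0.738 0 0 0.01" --pt "-0.019 -0.024 0.738 0 0 0.01"

```text
time: 21.8
ee_pos: [0.4506, -0.3558, 0.2216]
eef_rot: [0.555, 0.832, -0.0, -0.0]
ft_force: [0.1, -0.4, -1.3]
width: 0.0538
grip_force: 20.0
```

Run:
```python
from h import *
s=status.read_state(); print(s['time'],s['ee_pos'],yaw())
plan([(.4505,-.355,.2035,22.5)])
```

```text
21.8 [ 0.45062481 -0.35584766  0.22158104] 22.549468231648433
[0.005, 0.001, 0.121, -0.001, -0.001, 0.002] rows 1 -> [0.45, -0.355, 0.204]
```

play_rows --pt "0.005 0 0.06 0 0 0" --pt "0.005 0 0.121 0 0 0" --pt "0.005 0 0.121 0 0 0" --pt "0.005 0 0.131 0 0 0" --pt "0.005 0 0.131 0 0 0"

```text
time: 22.3
ee_pos: [0.4501, -0.356, 0.202]
eef_rot: [0.556, 0.831, 0.0, 0.0]
ft_force: [-1.4, 1.9, 2.2]
width: 0.0536
grip_force: 20.0
```

play_rows --pt "0 0 0 0 0 0" --pt "0 0 0 0 0 0" --pt "0 0 0 0 0 0" --pt "0 0 0 0 0 0" --pt "0 0 0 0 0 0" --fingers 0.9

```text
time: 22.8
ee_pos: [0.4501, -0.3558, 0.2015]
eef_rot: [0.556, 0.831, 0.0, 0.0]
ft_force: [0.0, 0.2, 0.1]
width: 0.0804
grip_force: 0.0
```

play_rows --pt "0 0 -0.1 0 0 0" --pt "0 0 -0.3 0 0 0" --pt "0 0 -0.6 0 0 0" --pt "0 0 -0.9 0 0 0" --pt "0 0 -0.9 0 0 0"

```text
time: 23.3
ee_pos: [0.4504, -0.3576, 0.3432]
eef_rot: [0.556, 0.831, 0.001, 0.004]
ft_force: [0.4, 0.3, -0.9]
width: 0.0825
grip_force: 0.0
```

Run:
```python
from h import *
s=status.read_state(); print(s['time'],s['ee_pos'],yaw())
plan([(.46,-.19,.33,27),(.46,-.02,.31,30)])
```

```text
23.3 [ 0.45043547 -0.35762433  0.34315253] 22.44285468608828
[0.98, 0.471, 0.081, 0.01, 0.013, -0.148] rows 4 -> part
[0.028, 0.016, 0.003, 0.001, 0.0, -0.004] rows 1 -> [0.46, -0.19, 0.33]
[0.98, 0.5, 0.129, 0.0, 0.0, -0.097] rows 4 -> part
[0.029, 0.016, 0.004, 0.0, 0.0, -0.003] rows 1 -> [0.46, -0.02, 0.31]
```

Run:
```python
from h import *
plan([(.46,-.21,.34,-3),(.46,-.06,.325,-30),(.46,-.02,.31,-30)])
```

```text
[0.885, 0.435, 0.018, 0.014, 0.01, 0.848] rows 3 -> [0.46, -0.21, 0.34]
[0.98, -0.052, 0.097, 0.0, 0.0, 0.883] rows 4 -> part
[0.016, -0.009, 0.002, 0.0, 0.0, 0.017] rows 1 -> [0.46, -0.06, 0.325]
[0.231, -0.134, 0.1, 0.0, 0.0, 0.0] rows 1 -> [0.46, -0.02, 0.31]
```

play_rows --pt "0.885 0.435 0.018 0 0 0.848" --pt "0.885 0.435 0.018 0 0 0.848" --pt "0.885 0.435 0.018 0 0 0.848" --pt "0.885 0.435 0.018 0 0 0.848" --fingers 1

```text
time: 23.7
ee_pos: [0.4597, -0.2055, 0.334]
eef_rot: [0.726, 0.688, 0.001, -0.001]
ft_force: [0.4, -0.9, -0.0]
width: 0.0868
grip_force: 0.0
```

play_rows --pt "0.98 -0.052 0.097 0 0 0.883" --pt "0.98 -0.052 0.097 0 0 0.883" --pt "0.98 -0.052 0.097 0 0 0.883" --pt "0.98 -0.052 0.097 0 0 0.883"

```text
time: 24.1
ee_pos: [0.4592, -0.0635, 0.3199]
eef_rot: [0.861, 0.508, 0.0, -0.0]
ft_force: [1.1, 0.3, -0.6]
width: 0.087
grip_force: 0.0
```

play_rows --pt "0.24 -0.14 0.1 0 0 0" --pt "0.24 -0.14 0.1 0 0 0" --pt "0.24 -0.14 0.1 0 0 0" --pt "0.24 -0.14 0.1 0 0 0"

```text
time: 24.5
ee_pos: [0.4584, -0.0242, 0.3051]
eef_rot: [0.86, 0.509, 0.0, 0.0]
ft_force: [0.3, -0.5, 0.2]
width: 0.087
grip_force: 0.0
```

Run:
```python
from look import *
look('w8','die_square',.042,(.46,-.014))
```

```text
24.5 [ 0.45841854 -0.02415719  0.30508143] -28.776229727468202
die_square [ 0.465 -0.01   0.041] 0.61
rect px ((190.09548950195312, 178.91049194335938), (286.84161376953125, 269.2973937988281), 30.91327667236328) world 0.4642723770141602 -0.012523872375488278
```

View pics/w8.png

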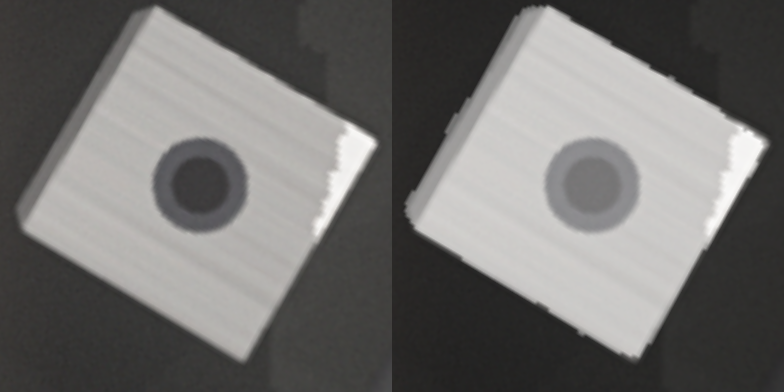

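In picture w8 the square's top corners are (156,5), (378,143), (243,362) and (22,231). Its centre is world (0.463,-0.0147), and the sides are at -31° and 59°. I'll grasp at -31°.

Run:
```python
from h import *
plan([(.463,-.0147,.1985,-31)])
```

```text
[0.07, -0.004, 0.71, 0.0, -0.001, 0.074] rows 3 -> [0.463, -0.015, 0.198]
```

play_rows --pt "0.07 -0.004 0.1 0 0 0.074" --pt "0.07 -0.004 0.1 0 0 0.074" --pt "0.07 -0.004 0.3 0 0 0.074" --pt "0.07 -0.004 0.5 0 0 0.074" --pt "0.07 -0.004 0.5 0 0 0.074"

```text
time: 25.15
ee_pos: [0.4614, -0.0143, 0.2275]
eef_rot: [0.87, 0.493, -0.003, -0.0]
ft_force: [-0.7, -0.2, -0.9]
width: 0.0869
grip_force: 0.0
```

Run:
```python
from h import *
s=status.read_state(); print(s['ee_pos'],yaw())
plan([(.463,-.0147,.1985,-31)])
```

```text
[ 0.46140512 -0.01425484  0.22746826] -30.89902012902184
[0.004, 0.011, 0.193, -0.006, 0.01, 0.003] rows 1 -> [0.463, -0.015, 0.198]
```

play_rows --pt "0 0.004 0.1 0 0 0" --pt "0 0.004 0.2 0 0 0" --pt "0 0.004 0.2 0 0 0" --pt "0 0.004 0.2 0 0 0"

```text
time: 25.55
ee_pos: [0.4637, -0.0143, 0.201]
eef_rot: [0.87, 0.493, 0.0, 0.0]
ft_force: [0.5, 0.7, 0.2]
width: 0.0869
grip_force: 0.0
```

play_rows --pt "0 0 0 0 0 0" --pt "0 0 0 0 0 0" --pt "0 0 0 0 0 0" --pt "0 0 0 0 0 0" --pt "0 0 0 0 0 0" --fingers -1 --squeeze 30

```text
time: 26.05
ee_pos: [0.4635, -0.0138, 0.2]
eef_rot: [0.87, 0.493, 0.0, -0.0]
ft_force: [-1.6, 0.3, 7.3]
width: 0.0656
grip_force: 30.0
```

Run:
```python
from h import *
s=status.read_state(); print(s['ee_pos'],yaw(),s['width'],s['grip_force'])
plan([(.463,-.0147,.30,-31),(.51,-.16,.33,-23),(.606,-.328,.30,-15.8)])
```

```text
[ 0.46354169 -0.01381166  0.19998047] -30.882440789174645 0.0656122945744818 29.99808850698173
[-0.007, 0.0, -0.667, 0.0, -0.001, 0.004] rows 3 -> [0.463, -0.015, 0.3]
[-0.669, 0.767, -0.2, 0.0, 0.0, -0.267] rows 4 -> [0.51, -0.16, 0.33]
[-0.745, 0.98, 0.191, 0.0, 0.0, -0.229] rows 4 -> part
[-0.041, 0.043, 0.009, 0.0, 0.0, -0.011] rows 1 -> [0.606, -0.328, 0.3]
```

play_rows --pt "0 0 -0.1 0 0 0" --pt "0 0 -0.3 0 0 0" --pt "0 0 -0.5 0 0 0" --pt "0 0 -0.667 0 0 0" --pt "0 0 -0.667 0 0 0"

```text
time: 26.55
ee_pos: [0.4641, -0.0141, 0.3018]
eef_rot: [0.87, 0.493, 0.002, -0.0]
ft_force: [0.6, 0.5, -4.3]
width: 0.0661
grip_force: 30.0
```

play_rows --pt "-0.15 0.17 -0.1 0 0 -0.06" --pt "-0.32 0.37 -0.2 0 0 -0.13" --pt "-0.5 0.57 -0.2 0 0 -0.2" --pt "-0.669 0.767 -0.2 0 0 -0.267"

```text
time: 26.95
ee_pos: [0.5109, -0.16, 0.3283]
eef_rot: [0.832, 0.554, -0.0, -0.001]
ft_force: [0.3, 0.3, -3.5]
width: 0.0656
grip_force: 30.0
```

play_rows --pt "-0.19 0.25 0.05 0 0 -0.06" --pt "-0.38 0.5 0.1 0 0 -0.12" --pt "-0.57 0.75 0.15 0 0 -0.18" --pt "-0.745 0.98 0.191 0 0 -0.229" --pt "-0.745 0.98 0.191 0 0 -0.229"

```text
time: 27.45
ee_pos: [0.6013, -0.3252, 0.2963]
eef_rot: [0.8, 0.599, -0.003, -0.001]
ft_force: [-1.1, 0.6, -3.9]
width: 0.0656
grip_force: 30.0
```

Run:
```python
from h import *
vision.camera('wrist');s=status.read_state(); print(s['time'],s['ee_pos'],yaw(),s['width'],s['grip_force'])
plan([(.606,-.328,.30,-15.8),(.606,-.328,.22,-15.8)])
```

```text
27.5 [ 0.60135471 -0.32268976  0.29707774] -16.27151329240586 0.06593296049838011 29.997854162938893
[-0.025, 0.04, -0.02, -0.009, 0.003, -0.016] rows 1 -> [0.606, -0.328, 0.3]
[0.0, 0.0, 0.534, 0.0, 0.0, 0.0] rows 2 -> [0.606, -0.328, 0.22]
```

play_rows --pt "-0.025 0.04 0 0 0 -0.016" --pt "-0.025 0.04 0.2 0 0 -0.016" --pt "-0.025 0.04 0.4 0 0 -0.016" --pt "-0.025 0.04 0.4 0 0 -0.016" --pt "-0.025 0.04 0.4 0 0 -0.016"

```text
time: 28.0
ee_pos: [0.6076, -0.3234, 0.2413]
eef_rot: [0.796, 0.606, 0.0, -0.0]
ft_force: [-0.0, -0.2, -3.4]
width: 0.0657
grip_force: 30.0
```

Run:
```python
from h import *
s=status.read_state(); im=vision.camera('scene'); print(s['time'],s['ee_pos'],yaw(),s['width'],s['grip_force'])
cv2.imwrite('pics/s3.png',cv2.resize(im[150:280,240:410],None,fx=4,fy=4))
plan([(.606,-.328,.2045,-15.8)])
```

```text
28.0 [ 0.60763758 -0.32342719  0.24125114] -15.464872446483014 0.065735423360519 29.99810521490872
[-0.029, -0.005, 0.253, 0.002, 0.0, 0.011] rows 1 -> [0.606, -0.328, 0.204]
```

View pics/s3.png

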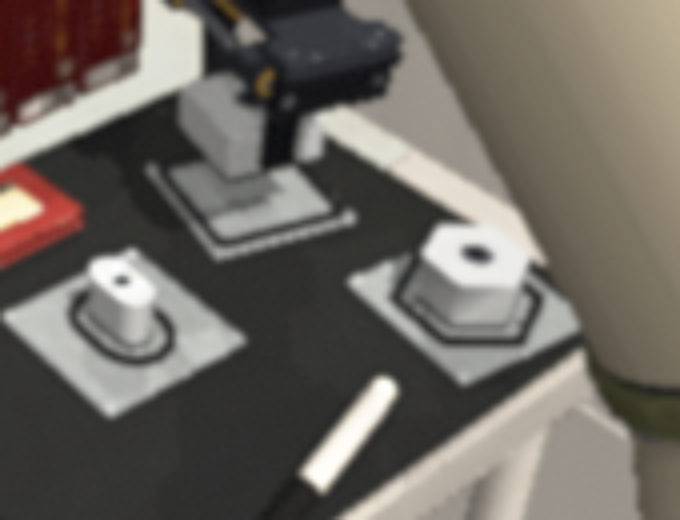

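The scene crop shows the hex die seated inside its lip at (475,275), and the square die above its recess at (230,130). I'll lower it.

play_rows --pt "-0.029 -0.005 0.08 0 0 0.011" --pt "-0.029 -0.005 0.16 0 0 0.011" --pt "-0.029 -0.005 0.24 0 0 0.011" --pt "-0.029 -0.005 0.24 0 0 0.011" --pt "-0.029 -0.005 0.24 0 0 0.011"

```text
time: 28.55
ee_pos: [0.6052, -0.3283, 0.2045]
eef_rot: [0.798, 0.603, -0.0, -0.001]
ft_force: [-0.4, -0.3, -3.8]
width: 0.0657
grip_force: 30.0
```

Run:
```python
from h import *
s=status.read_state(); print(s['time'],s['ee_pos'],yaw(),s['ft_force'])
plan([(.606,-.328,.203,-15.8)])
```

```text
28.55 [ 0.60524598 -0.32832249  0.20452025] -15.864845023348792 [-0.37673883 -0.33815312 -3.79535278]
[0.003, 0.004, 0.01, -0.002, 0.0, -0.002] rows 1 -> [0.606, -0.328, 0.203]
```

play_rows --pt "0 0 0.006 0 0 0" --pt "0 0 0.011 0 0 0" --pt "0 0 0.011 0 0 0" --pt "0 0 0.011 0 0 0"

```text
time: 28.95
ee_pos: [0.6054, -0.3284, 0.2034]
eef_rot: [0.798, 0.603, 0.0, -0.0]
ft_force: [-0.4, 0.4, -3.4]
width: 0.0658
grip_force: 30.0
```

play_rows --pt "0 0 0 0 0 0" --pt "0 0 0 0 0 0" --pt "0 0 0 0 0 0" --pt "0 0 0 0 0 0" --pt "0 0 0 0 0 0" --fingers 1

```text
time: 29.45
ee_pos: [0.6054, -0.3285, 0.2035]
eef_rot: [0.798, 0.603, 0.0, 0.0]
ft_force: [-0.4, 0.7, -0.3]
width: 0.0863
grip_force: 0.0
```

play_rows --pt "0 0 -0.1 0 0 0" --pt "0 0 -0.3 0 0 0" --pt "0 0 -0.6 0 0 0" --pt "0 0 -0.9 0 0 0" --pt "0 0 -0.9 0 0 0"

```text
time: 29.95
ee_pos: [0.6058, -0.33, 0.3465]
eef_rot: [0.798, 0.603, 0.002, 0.005]
ft_force: [-0.4, -0.3, 0.4]
width: 0.0871
grip_force: 0.0
```

Run:
```python
from h import *
plan([(.5,-.18,.42,-15.8),(.45,-.06,.45,-15.8)])
```

```text
[0.768, -0.947, -0.501, 0.019, 0.004, -0.003] rows 4 -> [0.5, -0.18, 0.42]
[0.679, -0.539, -0.2, 0.0, 0.0, 0.0] rows 3 -> [0.45, -0.06, 0.45]
```

Released. I'll back off so the cameras can check everything.

play_rows --pt "0.768 -0.947 -0.501 0 0 0" --pt "0.768 -0.947 -0.501 0 0 0" --pt "0.768 -0.947 -0.501 0 0 0" --pt "0.768 -0.947 -0.501 0 0 0" --pt "0.768 -0.947 -0.501 0 0 0"

```text
time: 30.45
ee_pos: [0.4997, -0.1753, 0.415]
eef_rot: [0.796, 0.605, 0.002, -0.001]
ft_force: [1.2, 0.0, 0.6]
width: 0.0868
grip_force: 0.0
```

play_rows --pt "0.679 -0.539 -0.2 0 0 0" --pt "0.679 -0.539 -0.2 0 0 0" --pt "0.679 -0.539 -0.2 0 0 0" --pt "0.679 -0.539 -0.2 0 0 0" --pt "0.679 -0.539 -0.2 0 0 0"

```text
time: 30.95
ee_pos: [0.4501, -0.0586, 0.4441]
eef_rot: [0.797, 0.604, 0.001, -0.001]
ft_force: [0.6, -0.5, -1.1]
width: 0.0871
grip_force: 0.0
```

Run:
```python
from h import *
a=vision.camera('scene'); b=vision.camera('top')
cv2.imwrite('pics/f.png',np.hstack([cv2.resize(a[140:290,140:400],(520,300)),cv2.resize(b[150:290,160:350],(271,200))[:200] if 0 else cv2.resize(b[150:300,160:300],(280,300))]))
for n in "die_oblong die_round die_hex die_square stamp_pad carton_a".split():
  for c in('scene','top'):
    print(c,n,[(np.round(q['point'],3).tolist(),round(q['conf'],2)) for q in spotter.boxes_of(c,n)[:1]])
print(status.read_state()['time'])
```

```text
scene die_oblong [([0.549, -0.174, 0.039], 0.83)]
top die_oblong []
scene die_round [([0.622, 0.003, 0.045], 0.85)]
top die_round [([0.635, -0.004, 0.05], 0.66)]
scene die_hex [([0.444, -0.346, 0.047], 0.74)]
top die_hex [([0.451, -0.355, 0.048], 0.77)]
scene die_square [([0.594, -0.317, 0.044], 0.83)]
top die_square [([0.603, -0.333, 0.048], 0.84)]
scene stamp_pad [([0.668, -0.168, 0.023], 0.56)]
top stamp_pad [([0.681, -0.174, 0.023], 0.86)]
scene carton_a [([0.751, -0.061, 0.091], 0.88)]
top carton_a [([0.764, -0.076, 0.139], 0.71)]
31.65
```

View pics/f.png

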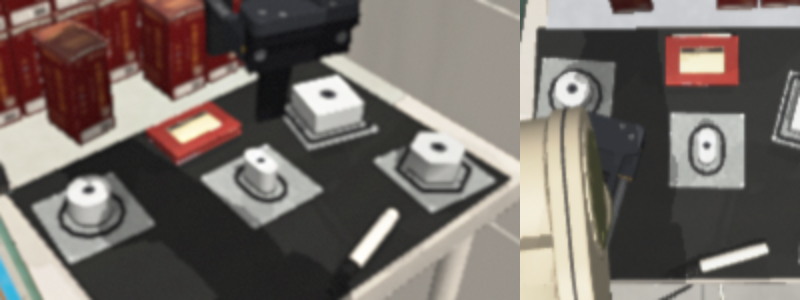

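The final picture shows all four dies upright inside their lips: round (88,205), oblong (262,175), square (327,110) and hex (437,160). The pad and carton have not moved. I'll hand in the job.

```bash
python3 -c "
from bench import job
print(job.close_job())"
```

```text
the job is handed in; nothing more can be done
None
```

All four dies were taken from the top down and each sits upright inside its own holder's lip, with the stamp pad and carton left where they were; the job was handed in at about 32 s.

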